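# Hang the torque driver on the gated hook and swing it aside

## Task

The preset torque driver must not lie about on the bench, because a fall ruins its setting. Pick it up and clip it onto the hook of the blue swing arm: pass its tail ring over the nose of the hook and press it steadily, not with a drop or a blow, past the sprung brass gate until it is inside and the gate snaps shut behind it, and let the driver hang. Then push the arm, with the driver hanging from it, aside to the right (robot's -y side) as far as its stop and leave it there; do not disturb the other things on the bench.

Things in the scene. Friction and masses are not known exactly. Their poses are not given: they have to be found in the camera images.
- torque_driver: Torque driver on its side, 0.2 to 0.27 kg: black ribbed grip 40 mm wide, 41 mm high, then a steel blade; 180 mm long plus a tail ring. Origin under the middle of its length; +y axis along it to the tail, z up as it lies. Middle line at z = 20.5 mm; grip from y = -28 to +90 mm, blade tip at y = -90 mm.
- grip (a point): Where to grasp the driver, on its middle line 45 mm from its origin towards the tail, 20.5 mm above the bench as it lies; pinch the two sides of the grip, 40 mm apart across the driver. Same axes as the driver. It balances some 10 mm nearer the blade.
- ring_center (a point): Centre of the steel tail ring, fixed rigidly to the driver on its middle line, 116.5 mm from its origin and 71.5 mm from point grip towards the tail. The ring lies in the driver's x-y plane (level as the driver lies); clear opening 33.6 mm, wire 5.4 mm thick, 44.4 mm over all.
- ring_crown (a point): Middle of the ring's wire at its outermost point, the tail end of the driver, 136 mm from its origin. This part of the wire must go in past the gate and end in the hook's bend.
- stand: Fixed stand: grey round foot 110 mm across, upright steel post 21 mm thick, collar ending 330 mm above the bench. Origin at the middle of the foot on the bench, on the axis about which the swing arm turns; z up.
- blue_bar (a point): Middle of the blue bar of the swing arm, 60 mm from the post's axis, 312 mm above the bench; bar 13 mm wide, 16 mm high, running level from the post to the hook. -x of this point points outwards along the arm, from post to hook; z up. Free on both sides and above for pushing.
- hook_seat (a point): Where the crown of the ring comes to rest in the hook's bend: 120 mm from the post's axis, 249 mm above the bench; axes as blue_bar (-x outwards). The hook is a J of 10 mm round bar in the arm's vertical plane: back towards the post, going up to the arm; nose on the outer side; mouth opening up and outwards; bend 32 mm wide inside.
- hook_nose (a point): Tip of the hook's nose (round, 10 mm thick), 31 mm outwards of hook_seat and 41 mm above it; axes as blue_bar. It must pass through the ring, with the crown inside the hook and the driver outside it, pointing away from the post.
- swing_arm (a joint): Turn of the swing arm about the post's axis, rad: grows as the hook end moves to the robot's right (anticlockwise from above); near 0 the hook points to the robot; from -0.45 to its stop at 1.25. Stays where it is left; friction 0.12 N m.
- gate (a joint): Sprung brass gate, a strip 10 mm wide: from its hinge (15 mm towards the post from hook_seat, 53 mm above it) it slopes to the inside of the nose (20 mm outwards, 33 mm above). Rad: 0 shut, at most 1.0; the tip swings in and down. 4 to 6 N open it; the weight of the driver alone does not. A crown pressed down 5 to 12 mm outwards of hook_seat clears it by the time it is 5 mm above hook_seat.
- caliper: Bystander: steel caliper lying flat, 200 mm long; origin under its middle.
- grease_tin: Bystander: green tin with a bright lid, 62 mm across, 42 mm high; origin under its middle.
- steel_bracket: Bystander: bright channel-shaped steel bracket 34 x 64 mm, 50 mm high; origin under its middle.
- oil_bottle: Bystander: small oil bottle with a red spout, 48 mm across, 145 mm high; origin under its middle.

How it is judged:
By the outcome, as a careful person would: the job done as asked, in the order asked, and still so for the second after the job is handed in, with the robot touching nothing.
It also fails if it takes over 61 s, if anything falls off the work surface, if the arm or the gripper's body presses on something with over 40 N, if the wrist force passes 120 N, or if a joint passes its speed limit or range.

## Robot

A 6-joint arm with a two-finger parallel gripper is mounted at the origin on a cart in front of the work surface, level with it; the furniture and walls round the work are solid. World frame = base frame: x ahead of the robot, y to its left, z up, the work surface at z = 0. Lengths are in m, angles in degrees, forces in N, time in s.
With the tool pointing down it reaches from about 0.35 to 0.875 m from the base axis. Payload 4.2 kg.
Tool frame: the origin (TCP) lies on the centre line of the jaws, within the pads' length; the fingertips stand 19 mm ahead of it and the grasp point (between the pads) is the TCP; z points along the fingers, y is the line along which they close (so a half turn about z gives the same grasp; the last joint's range is limited). The gripper opens to 87 mm and grips with 3 to 60 N. Pads are 19 mm wide; open, the fingers measure 117 mm over their backs; the gripper's body (75 mm by 190 mm) begins 51 mm behind the grasp point.
Start: joints at [81.165, 22.042, 0.453, 0, -68.411, -14.817], TCP at [0.251, 0.572, 0.242] pointing down, gripper open.
Joint ranges: [-179.83, 179.83], [-69.29, 118.12], [-61.27, 80.66], [-181.25, 117.63], [-171.15, -9.14], [-177.46, 177.46]. Speed limits (degrees/s): [159.86, 159.86, 180, 180, 180, 180].

## Interface

Orientations are given as a 3x3 rotation matrix whose columns are the frame's x, y, z axes.
In Python, from station import sense, capture, finish_job, search_frame, masks_of gives the robot as it stands.
- The arm moves only by the tool drive_tool, never from a script. Its argument "rows" is a list of rows, each a list of 7 numbers: the opening in per cent of the stroke, from 0 (shut) to 100 (fully open), then the shift along the world's x, y, z in mm, then the turn, a rotation vector about the world's x, y, z in rad. In form: [[fingers, dx, dy, dz, wx, wy, wz], ...]. A call has 1 to 5 rows; each row shifts and turns the commanded pose from where the row before left it; what a row does not reach is not made up. A row lasts 1/12 s, in which the tool goes at most 41.7 mm and 7.16 degrees, less where a joint would pass 70% of its speed; a pose out of reach is approached as far as the arm can. A call is refused whole if a number of a shift passes 41.7 or a number of a turn 0.125, either way. A call with a gripper value outside its range is refused whole. The fingers move at their own pace and stop on an object; the grip force is fixed at half the most. Time passes only in rows, so rows that do not move let the fingers close. It gives the time, the measured TCP pose, the force, the opening and the grip force at its end, in the units of the state.
- sense(): the state, without advancing time (a new reading comes with each control period).
- capture(name): name is "side" or "top"; returns a dict with "frame" (384x512x3 uint8, red, green, blue), "z_map" (384x512 float32, m along the optical axis (not along the pixel's ray), 0 where there is no reading), "fx", "fy", "cx", "cy" (pixels), "R" (3x3) and "t" (3): a world point X has camera coordinates R X + t. Camera axes: x right, y down, z forward; pixel columns grow to the right and rows downward; lengths in m; the calibration is good to about 2 mm. A picture is of the moment at which its call begins.
- finish_job(): hands the job in; it is judged then, once.
Trained networks look in a picture, given as the dict that the camera call returned (one of the last four; its "shot" number tells which), for a name from the list of things; names that differ only in an ending like _2 or _b are one class to them, and where a whole thing is asked for, a point or a joint stands for the part that bears it (a point fixed in the world has none). Each returns a list of dicts, best first, with "p" (0 to 1); they miss things now and then, are a little off and sometimes report something else, mostly with a low value. They report only what shows in the picture. A call takes as long as a camera call.
- search_frame(label, picture): "xy" ([column, row] in pixels, amid what is visible of it).
- masks_of(label, picture): "region" (384x512 bool, what is visible of it) and "xy" ([column, row] in pixels, amid what is visible of it).
The state is a dict: "time_s": time; "joints": joint angles; "joint_velocities": joint speeds; "effort": joint torques, N m; "tcp_pos": TCP position; "ee_rot": TCP orientation; "wrist_force": force on the tool from outside, world axes, zero at the start; "moment": the same for the moment, N m; "gripper_width": opening from 0.0 (shut) to 1.0 (fully open); "gripper_force": force on a finger pad.
Only numpy, scipy, OpenCV 4.12 (cv2) and the standard library are available. Lean on these libraries where they do the work, as an engineer would, in place of code of your own. Each camera call takes 0.05 s, during which the arm holds its last target. There are 200 camera calls.

## Working session

There is one attempt and no reset: what is moved stays moved. The work goes in short steps, Python scripts to look and compute and a tool call to move; the robot and the scene stay as the last step left them, time stands still between calls to the robot, and variables do not carry over. Pictures are saved under pics/ and viewed, at most 10 in all, crops included, and the job is handed in when it is done.

Besides the shell and the picture viewer there is one more tool, called as name(argument=value, ...) on one line, values as JSON. drive_tool: Moves the arm, as the interface text tells. Its arguments: {"type":"object","properties":{"rows":{"type":"array"}},"required":["rows"]}

```bash
mkdir -p pics; ls; cat > h.py <<'E'
import numpy as np, cv2
from station import sense, capture, finish_job, search_frame, masks_of
def save(p,n,crop=None,k=1):
    im=p["frame"][...,::-1]
    if crop: im=im[crop[1]:crop[3],crop[0]:crop[2]]
    cv2.imwrite("pics/"+n,cv2.resize(im,None,fx=k,fy=k,interpolation=cv2.INTER_CUBIC))
def pts(p,m):
    v,u=np.nonzero(m&(p["z_map"]>0)); z=p["z_map"][v,u]
    c=np.stack([(u-p["cx"])/p["fx"]*z,(v-p["cy"])/p["fy"]*z,z],1)
    return (c-p["t"])@p["R"]
def proj(p,X):
    c=np.asarray(X)@p["R"].T+p["t"]; return c[...,0]/c[...,2]*p["fx"]+p["cx"],c[...,1]/c[...,2]*p["fy"]+p["cy"]
E
python3 - <<'E'
from h import *
s=sense(); print({k:np.round(v,3).tolist() for k,v in s.items()})
a=[]
for n in("side","top"):
    p=capture(n); a.append(p["frame"]); print(n,p["shot"],"cam at",np.round(-p["R"].T@p["t"],3),"fwd",np.round(p["R"][2],2),p["fx"])
    for l in("torque_driver","stand","blue_bar","hook_seat","ring_center","caliper","grease_tin","steel_bracket","oil_bottle"):
        for r in masks_of(l,p)[:2]:
            q=pts(p,r["region"])
            if len(q): print(l,round(r["p"],2),np.round(r["xy"]),len(q),"med",np.round(np.median(q,0),3),"lo",np.round(np.percentile(q,2,axis=0),3),"hi",np.round(np.percentile(q,98,axis=0),3))
    save(p,n+"0.png",None,1.5)
E
```

```text
pics
{'time_s': 0.0, 'joints': [81.165, 22.091, 0.381, -0.027, -68.41, -14.819], 'joint_velocities': [0.105, 0.055, -0.039, -0.02, 0.046, -0.094], 'effort': [0.001, -39.067, 18.74, 4.22, 0.011, -0.0], 'tcp_pos': [0.25, 0.572, 0.24], 'ee_rot': [[0.916, -0.401, -0.001], [-0.401, -0.916, -0.002], [0.0, 0.002, -1.0]], 'wrist_force': [0.512, -0.08, -0.219], 'moment': [0.017, 0.028, 0.046], 'gripper_force': 0.0, 'gripper_width': 0.999}
side 1 cam at [ 0.445 -0.966  0.979] fwd [ 0.09  0.75 -0.65] 389.9865742761022
torque_driver 0.76 [222. 194.] 263 med [0.473 0.125 0.035] lo [0.455 0.076 0.008] hi [0.491 0.233 0.043]
torque_driver 0.3 [286. 215.] 158 med [0.695 0.007 0.037] lo [ 0.664 -0.148  0.001] hi [0.739 0.042 0.168]
stand 0.81 [288. 218.] 1779 med [ 0.662 -0.15   0.148] lo [ 0.532 -0.193 -0.   ] hi [0.716 0.132 0.327]
blue_bar 0.8 [267. 181.] 611 med [ 0.593 -0.146  0.31 ] lo [ 0.523 -0.16  -0.   ] hi [0.683 0.183 0.329]
blue_bar 0.44 [288. 218.] 1694 med [ 0.663 -0.15   0.168] lo [ 0.532 -0.193  0.006] hi [ 0.715 -0.111  0.327]
hook_seat 0.56 [270. 182.] 546 med [ 0.604 -0.146  0.313
[... 1356 characters left out ...]
.318] lo [ 0.525 -0.172  0.012] hi [ 0.676 -0.134  0.327]
hook_seat 0.7 [275. 176.] 201 med [ 0.59  -0.14   0.319] lo [ 0.525 -0.152  0.244] hi [ 0.663 -0.134  0.328]
hook_seat 0.25 [218. 256.] 167 med [0.376 0.055 0.003] lo [ 0.343  0.037 -0.006] hi [0.406 0.072 0.05 ]
ring_center 0.82 [197. 228.] 369 med [0.475 0.138 0.035] lo [0.457 0.076 0.017] hi [0.497 0.218 0.045]
caliper 0.67 [252. 243.] 332 med [ 0.422 -0.079  0.008] lo [ 0.359 -0.177 -0.002] hi [ 0.507 -0.033  0.016]
steel_bracket 0.72 [220. 257.] 158 med [0.373 0.055 0.003] lo [ 0.343  0.036 -0.006] hi [0.402 0.072 0.05 ]
oil_bottle 0.64 [359. 245.] 181 med [ 0.393 -0.449  0.077] lo [ 0.373 -0.471  0.003] hi [ 0.417 -0.437  0.121]
```

View pics/side0.png

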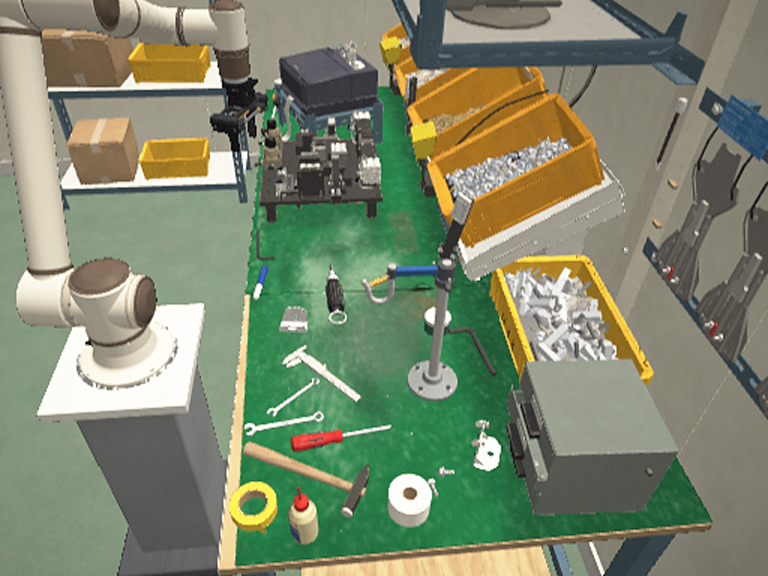

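View pics/top0.png

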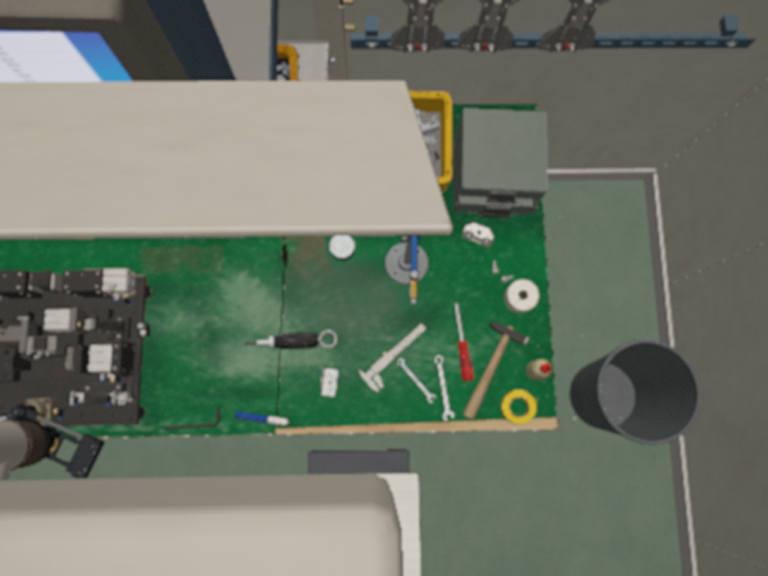

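The side view shows the driver at about (335,292), with its ring towards the stand at (338,318). The hook is at (378,290), the blue bar at (415,270), and the post foot at (432,378). In the top view the driver is at (290,340) and its ring at (328,338), with the arm pointing at the robot. A shelf covers the area behind the stand, so I'll measure the geometry and the overhead clearance.

```bash
cat > m.py <<'E'
from h import *
import sys
S=capture("side");T=capture("top")
al=np.ones(S["z_map"].shape,bool)
for n,p in(("side",S),("top",T)):
    f=p["frame"].astype(int); hsv=cv2.cvtColor(p["frame"],cv2.COLOR_RGB2HSV)
    blue=(hsv[...,0]>100)&(hsv[...,0]<125)&(hsv[...,1]>120)
    q=pts(p,blue); q=q[(q[:,2]>.295)&(q[:,2]<.335)&(q[:,0]>.5)&(q[:,0]<.72)&(abs(q[:,1]+.15)<.1)]
    if len(q)>10:
        c=q.mean(0); d=np.linalg.svd((q-c)[:,:2])[2][0]; d*=-np.sign(d[0])
        print(n,"bar c",c.round(3),"dir",d.round(3),"q",np.arctan2(-d[1],-d[0]).round(3),"len",np.ptp((q-c)[:,:2]@d).round(3),"ends",(c[:2]+d*((q-c)[:,:2]@d).max()).round(3),(c[:2]+d*((q-c)[:,:2]@d).min()).round(3),"z",np.percentile(q[:,2],[5,50,95]).round(3),len(q))
    a=pts(p,al)
    g=a[(a[:,2]>.003)&(a[:,2]<.03)&(np.hypot(a[:,0]-.665,a[:,1]+.15)<.075)]
    if len(g): print(n,"foot",g.min(0).round(3),g.max(0).round(3),len(g))
    for z0 in(.06,.12,.18,.24):
        g=a[(a[:,2]>z0)&(a[:,2]<z0+.06)&(np.hypot(a[:,0]-.665,a[:,1]+.15)<.03)]
        if len(g)>5: print(" post z",z0,np.median(g,0).round(3),np.percentile(g,[3,97],axis=0)[:,:2].round(3).tolist(),len(g))
    g=a[(a[:,2]>.34)&(a[:,0]>.3)&(a[:,0]<.8)&(a[:,1]<.25)&(a[:,1]>-.5)]
    if len(g): print(n,"high",len(g),g.min(0).round(3),g.max(0).round(3)); 
    for x0 in np.arange(.5,.8,.05):
        k=g[(g[:,0]>x0)&(g[:,0]<x0+.05)]
        if len(k): print("  x",x0.round(2),len(k),"y",np.percentile(k[:,1],[1,99]).round(2),"z",np.percentile(k[:,2],[1,50,99]).round(2))
    g=a[(a[:,2]>.008)&(a[:,2]<.07)&(abs(a[:,0]-.475)<.045)&(a[:,1]>0)&(a[:,1]<.26)]
    for y0 in np.arange(0.02,.26,.02):
        k=g[(g[:,1]>y0)&(g[:,1]<y0+.02)]
        if len(k): print("  drv y",y0.round(2),len(k),"x",np.percentile(k[:,0],[3,50,97]).round(3),"zmax",k[:,2].max().round(3))
save(S,"s1.png",(200,140,340,290),5); 
E
python3 m.py
```

```text
side bar c [ 0.617 -0.145  0.316] dir [-1.    0.01] q -0.01 len 0.075 ends [ 0.58  -0.145] [ 0.655 -0.145] z [0.31  0.317 0.321] 153
side foot [ 0.591 -0.215  0.003] [ 0.733 -0.082  0.03 ] 649
 post z 0.06 [ 0.669 -0.152  0.09 ] [[0.661, -0.156], [0.679, -0.143]] 86
 post z 0.12 [ 0.669 -0.151  0.147] [[0.661, -0.156], [0.68, -0.144]] 101
 post z 0.18 [ 0.669 -0.151  0.21 ] [[0.662, -0.155], [0.68, -0.144]] 111
 post z 0.24 [ 0.668 -0.153  0.283] [[0.654, -0.175], [0.686, -0.144]] 138
side high 2034 [0.637 0.017 0.34 ] [0.8   0.25  0.708]
  x 0.6 363 y [0.1  0.25] z [0.59 0.63 0.71]
  x 0.65 666 y [0.1  0.12] z [0.58 0.64 0.71]
  x 0.7 559 y [0.02 0.25] z [0.34 0.61 0.68]
  x 0.75 446 y [0.03 0.25] z [0.35 0.61 0.68]
  drv y 0.02 12 x [0.464 0.475 0.486] zmax 0.026
  drv y 0.04 13 x [0.456 0.488 0.496] zmax 0.024
  drv y 0.06 28 x [0.46  0.476 0.494] zmax 0.03
  drv y 0.08 75 x [0.458 0.476 0.494] zmax 0.046
  drv y 0.1 41 x [0.455 0.471 0.492] zmax 0.044
  drv y 0.12 37 x [0.456 0.475 0.493] zmax 0.042
  drv y 0.14 36 x [0.453 0.47  0.491] zmax 0.044
  drv y 0.16 23 x [0.456 0.473 0
[... 820 characters left out ...]
1  0.14] z [0.93 1.03 1.1 ]
  x 0.7 1913 y [0.21 0.25] z [0.82 0.94 0.99]
  x 0.75 428 y [0.21 0.22] z [0.73 0.86 0.95]
  drv y 0.02 15 x [0.437 0.482 0.509] zmax 0.03
  drv y 0.04 17 x [0.459 0.467 0.501] zmax 0.027
  drv y 0.06 25 x [0.462 0.481 0.503] zmax 0.031
  drv y 0.08 51 x [0.46  0.476 0.496] zmax 0.046
  drv y 0.1 64 x [0.459 0.477 0.497] zmax 0.05
  drv y 0.12 59 x [0.458 0.477 0.497] zmax 0.05
  drv y 0.14 63 x [0.457 0.474 0.493] zmax 0.05
  drv y 0.16 53 x [0.457 0.475 0.494] zmax 0.045
  drv y 0.18 45 x [0.461 0.472 0.487] zmax 0.044
  drv y 0.2 18 x [0.469 0.474 0.484] zmax 0.034
  drv y 0.22 16 x [0.462 0.473 0.484] zmax 0.034
  drv y 0.24 9 x [0.47  0.473 0.474] zmax 0.027
```

View pics/s1.png

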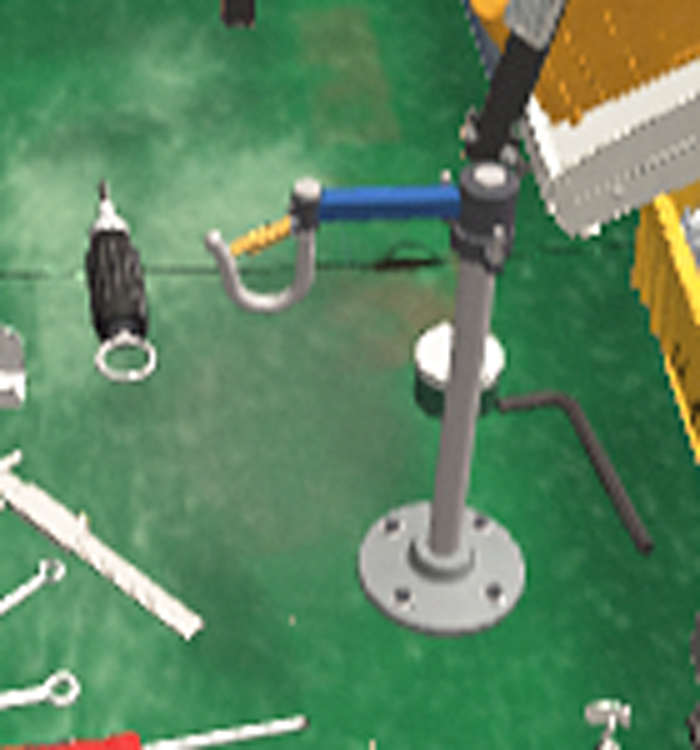

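drive_tool(rows=[[100,20,-36,0,0,0,0.12],[100,20,-36,0,0,0,0.12],[100,20,-36,0,0,0,0.12],[100,20,-36,0,0,0,0.12],[100,20,-36,0,0,0,0]])

```text
time_s: 1.52
tcp_pos: [0.3512, 0.3908, 0.2418]
ee_rot: [[0.997, 0.072, 0.0], [0.072, -0.997, 0.0], [0.0, -0.0, -1.0]]
wrist_force: [0.9, 0.1, 0.7]
gripper_width: 0.997
gripper_force: 0.0
```

The crop shows the driver grip at (118,290) with the ring at (126,358), towards the robot's right. The hook nose is at (213,238), the gate is shut at (260,238), and the bar is level. These agree with the measured numbers. Next I move above the grip.

drive_tool(rows=[[100,9,-20,0,0,0,-0.115],[100,9,-20,0,0,0,-0.115],[100,9,-20,0,0,0,-0.115],[100,9,-20,0,0,0,-0.115],[100,9,-20,0,0,0,-0.115]])

```text
time_s: 1.93
tcp_pos: [0.3961, 0.2914, 0.2418]
ee_rot: [[0.871, -0.491, 0.0], [-0.491, -0.871, 0.0], [0.0, -0.001, -1.0]]
wrist_force: [-0.6, -0.3, -0.1]
gripper_width: 1.0
gripper_force: 0.0
```

drive_tool(rows=[[100,9,-20,0,0,0,-0.115],[100,9,-20,0,0,0,-0.115],[100,9,-20,0,0,0,-0.115],[100,9,-20,0,0,0,-0.115],[100,9,-20,0,0,0,-0.115]])

```text
time_s: 2.35
tcp_pos: [0.441, 0.1915, 0.2418]
ee_rot: [[0.464, -0.886, 0.0], [-0.886, -0.464, 0.0], [-0.0, -0.001, -1.0]]
wrist_force: [-0.0, 1.0, -0.0]
gripper_width: 0.999
gripper_force: 0.0
```

drive_tool(rows=[[100,9,-19,-25,0,0,-0.115],[100,9,-19,-25,0,0,-0.115],[100,9,-19,-25,0,0,-0.115],[100,8,-19,-25,0,0,-0.115],[100,0,0,0,0,0,0]])

```text
time_s: 2.77
tcp_pos: [0.4732, 0.1128, 0.1369]
ee_rot: [[0.02, -1.0, -0.009], [-1.0, -0.02, -0.004], [0.004, 0.009, -1.0]]
wrist_force: [-0.7, -0.3, 0.0]
gripper_width: 0.999
gripper_force: 0.0
```

```bash
python3 - <<'E'
from h import *
s=sense(); print(s["tcp_pos"],s["joints"],s["time_s"])
im=[]
for n in("side","top"):
    p=capture(n)
    u,v=proj(p,np.array([0.476,.115,.041])); print(n,u,v)
    for l in("torque_driver","ring_center"):
        for r in masks_of(l,p)[:1]:
            q=pts(p,r["region"]); print(l,r["p"],r["xy"],len(q),np.median(q,0).round(3),np.percentile(q,[2,98],axis=0).round(3).tolist())
    c=(150,130,290,270) if n=="side" else (130,170,270,310)
    f=p["frame"].copy(); cv2.circle(f,(int(u),int(v)),1,(255,0,0),-1); f=f[c[1]:c[3],c[0]:c[2]]
    im.append(cv2.resize(f,None,fx=2.8,fy=2.8,interpolation=2))
cv2.imwrite("pics/a1.png",np.hstack(im)[...,::-1])
E
```

```text
[0.47322709 0.11275471 0.13687567] [ 32.53121678  15.22035909 -26.58137138  -0.10093756 -48.78392525
 -31.32956097] 2.7667
side 223.49316939027543 196.80271417566385
ring_center 0.53 [223.2, 197.2] 305 [0.473 0.11  0.033] [[0.455, 0.04, -0.002], [0.496, 0.203, 0.042]]
top 201.96254951835135 226.24220230372194
torque_driver 0.64 [205.4, 225.3] 96 [0.467 0.097 0.035] [[0.457, 0.076, 0.014], [0.49, 0.183, 0.044]]
ring_center 0.73 [207.6, 230.2] 195 [0.469 0.091 0.031] [[0.445, 0.046, -0.003], [0.501, 0.183, 0.232]]
```

View pics/a1.png

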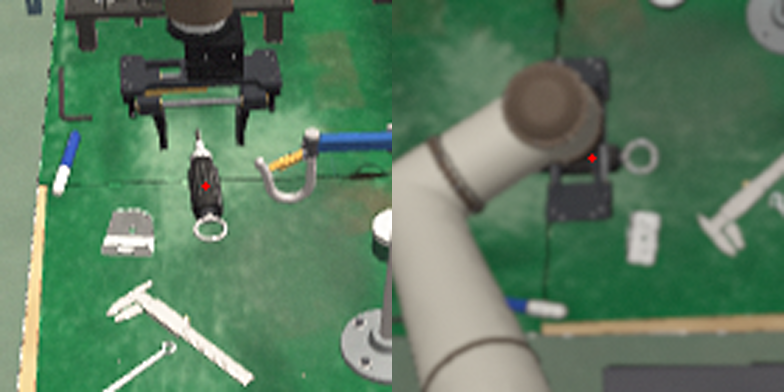

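The side crop shows the open gripper above the driver, with my target (red, 205,186) in the middle of the grip. The top crop agrees. I descend next.

drive_tool(rows=[[100,1,1,-30,0,0,0],[100,1,1,-30,0,0,0],[100,0,0,-25,0,0,0],[100,0,0,-20,0,0,0],[100,0,0,0,0,0,0]])

```text
time_s: 3.48
tcp_pos: [0.4758, 0.1183, 0.0341]
ee_rot: [[0.029, -1.0, -0.005], [-1.0, -0.029, -0.003], [0.003, 0.005, -1.0]]
wrist_force: [-0.6, 0.1, -0.2]
gripper_width: 0.998
gripper_force: 0.0
```

drive_tool(rows=[[100,0,0,-4,0,0,0],[100,0,0,0,0,0,0]])

```text
time_s: 3.65
tcp_pos: [0.4785, 0.1194, 0.0335]
ee_rot: [[0.029, -1.0, 0.002], [-1.0, -0.029, 0.001], [-0.001, -0.002, -1.0]]
wrist_force: [0.1, 0.0, 0.4]
gripper_width: 0.998
gripper_force: 0.0
```

drive_tool(rows=[[100,-2,-4,-6,0,0,0],[100,0,0,-5,0,0,0],[100,0,0,0,0,0,0]])

```text
time_s: 3.9
tcp_pos: [0.4753, 0.1142, 0.0215]
ee_rot: [[0.027, -1.0, -0.0], [-1.0, -0.027, 0.0], [-0.0, 0.0, -1.0]]
wrist_force: [0.3, 0.9, -0.8]
gripper_width: 1.002
gripper_force: 0.0
```

drive_tool(rows=[[30,0,0,0,0,0,0],[30,0,0,0,0,0,0],[30,0,0,0,0,0,0],[30,0,0,0,0,0,0],[30,0,0,0,0,0,0]])

```text
time_s: 4.32
tcp_pos: [0.4759, 0.1146, 0.0217]
ee_rot: [[0.028, -1.0, 0.0], [-1.0, -0.028, 0.0], [-0.0, -0.0, -1.0]]
wrist_force: [-0.0, -0.4, -0.0]
gripper_width: 0.711
gripper_force: 0.0
```

drive_tool(rows=[[20,0,0,0,0,0,0],[20,0,0,0,0,0,0],[20,0,0,0,0,0,0]])

```text
time_s: 4.57
tcp_pos: [0.4758, 0.1145, 0.0216]
ee_rot: [[0.028, -1.0, 0.0], [-1.0, -0.028, 0.0], [-0.0, -0.0, -1.0]]
wrist_force: [1.6, -1.2, 0.7]
gripper_width: 0.477
gripper_force: 0.4
```

drive_tool(rows=[[20,0,0,0,0,0,0],[20,0,0,0,0,0,0],[20,0,0,0,0,0,0]])

```text
time_s: 4.82
tcp_pos: [0.4758, 0.1146, 0.0216]
ee_rot: [[0.028, -1.0, 0.0], [-1.0, -0.028, 0.0], [-0.0, -0.0, -1.0]]
wrist_force: [0.5, 0.0, -0.2]
gripper_width: 0.474
gripper_force: 30.0
```

drive_tool(rows=[[20,0,0,10,0,0,0],[20,0,0,20,0,0,0],[20,0,0,25,0,0,0],[20,0,0,25,0,0,0],[20,0,0,25,0,0,0]])

```text
time_s: 5.23
tcp_pos: [0.4747, 0.114, 0.1269]
ee_rot: [[0.028, -1.0, -0.002], [-1.0, -0.028, -0.001], [0.001, 0.002, -1.0]]
wrist_force: [0.3, -0.2, -3.0]
gripper_width: 0.466
gripper_force: 30.0
```

drive_tool(rows=[[20,0,0,30,0,0,0],[20,0,0,30,0,0,0],[20,0,0,30,0,0,0],[20,0,0,30,0,0,0],[20,0,0,30,0,0,0]])

```text
time_s: 5.65
tcp_pos: [0.4746, 0.1141, 0.2772]
ee_rot: [[0.028, -1.0, -0.002], [-1.0, -0.028, -0.0], [0.0, 0.002, -1.0]]
wrist_force: [0.2, 0.8, -1.9]
gripper_width: 0.47
gripper_force: 30.0
```

drive_tool(rows=[[20,-3,-19,20,0,0,0.117],[20,-3,-19,20,0,0,0.117],[20,-3,-19,20,0,0,0.117],[20,-3,-19,20,0,0,0.117],[20,-3,-20,0,0,0,0.117]])

```text
time_s: 6.07
tcp_pos: [0.4616, 0.0178, 0.3602]
ee_rot: [[0.581, -0.814, 0.007], [-0.814, -0.581, 0.001], [0.003, -0.006, -1.0]]
wrist_force: [0.3, -0.0, -1.1]
gripper_width: 0.465
gripper_force: 30.0
```

drive_tool(rows=[[20,-3,-20,0,0,0,0.117],[20,-3,-20,0,0,0,0.117],[20,-3,-20,0,0,0,0.117],[20,-3,-20,0,0,0,0.117],[20,-3,-20,0,0,0,0.117]])

```text
time_s: 6.48
tcp_pos: [0.4446, -0.0823, 0.3556]
ee_rot: [[0.933, -0.359, -0.002], [-0.359, -0.933, 0.001], [-0.002, 0.0, -1.0]]
wrist_force: [-0.0, -0.1, -3.1]
gripper_width: 0.468
gripper_force: 30.0
```

drive_tool(rows=[[20,-3,-20,0,0,0,0.117],[20,-3,-20,0,0,0,0.117],[20,-3,-20,0,0,0,0.117],[20,0,0,0,0,0,0],[20,0,0,0,0,0,0]])

```text
time_s: 6.9
tcp_pos: [0.436, -0.1419, 0.3556]
ee_rot: [[1.0, -0.026, -0.002], [-0.026, -1.0, 0.001], [-0.002, -0.001, -1.0]]
wrist_force: [0.3, 0.2, -3.0]
gripper_width: 0.464
gripper_force: 30.0
```

```bash
cat > l.py <<'E'
from h import *
import sys
s=sense(); print("tcp",s["tcp_pos"].round(4),"x",s["ee_rot"][:,0].round(3),"j",s["joints"].round(1),s["time_s"],"F",s["wrist_force"])
R=s["ee_rot"]; t=np.array(s["tcp_pos"]); cr=t+R[:,0]*.091; print("crown nominal",cr.round(4))
hx=[.549,-.142]
im=[]
for n,c in(("side",(160,110,320,250)),("top",(200,120,340,260))):
    p=capture(n); f=p["frame"].copy(); u0,v0=c[:2]
    f=cv2.resize(f[c[1]:c[3],c[0]:c[2]],None,fx=2.7,fy=2.7,interpolation=2)
    th=np.linspace(0,6.28,40)
    ring=(t+R[:,0]*.0715)+.0195*(np.cos(th)[:,None]*R[:,0]+np.sin(th)[:,None]*R[:,1])
    hk=np.array([[hx[0],hx[1],.249],[hx[0]-.031,hx[1],.29]])
    for X,col in((ring,(255,0,0)),(hk,(255,0,255)),(cr[None],(0,255,255))):
        for u,v in zip(*proj(p,X)): cv2.circle(f,(int((u-u0+.5)*2.7),int((v-v0+.5)*2.7)),1,col,-1)
    im.append(f)
h=min(i.shape[0] for i in im); cv2.imwrite("pics/"+sys.argv[1],np.hstack([i[:h] for i in im])[...,::-1])
E
python3 l.py b1.png
```

```text
tcp [ 0.436  -0.1419  0.3556] x [ 1.    -0.026 -0.002] j [  2.3   1.7  -9.5  -0.1 -78.9  86.2] 6.9 F [ 0.32078611  0.24102006 -2.97510096]
crown nominal [ 0.527  -0.1442  0.3554]
```

View pics/b1.png

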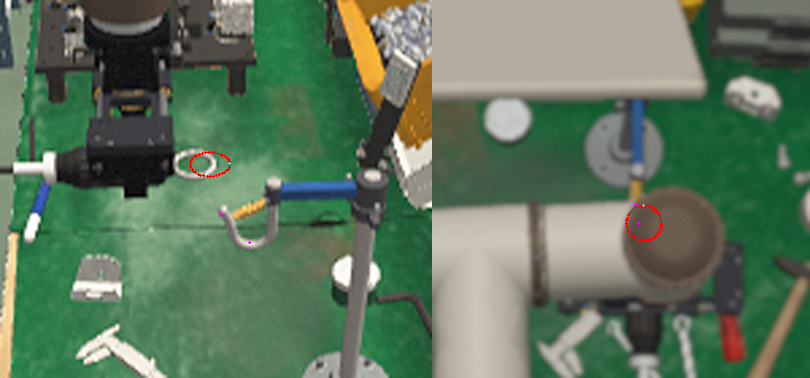

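The side crop shows the ring at (193,163), about 16 mm short of the prediction (210,163), so the driver is held nearer its tail. The hook overlays, nose (223,212) and seat (250,242), sit right. I'll measure the ring exactly.

```bash
cat > r.py <<'E'
from h import *
from scipy.optimize import least_squares
def ring():
    s=sense(); R=s["ee_rot"]; t=np.array(s["tcp_pos"]); p=capture("side")
    q=pts(p,p["z_map"]>0); l=(q-t)@R
    m=(l[:,0]>.035)&(l[:,0]<.11)&(abs(l[:,1])<.035)&(abs(l[:,2])<.03)
    k=l[m]
    f=lambda a:np.hypot(np.hypot(k[:,0]-a[0],k[:,1]-a[1])-.0195,k[:,2]-a[2]-a[3]*(k[:,0]-a[0]))
    r=least_squares(f,[.06,0,0,0],loss="soft_l1",f_scale=.003); a=r.x
    print("n",m.sum(),"ring in tool: d %.4f y %.4f z %.4f slope %.3f"%tuple(a),"res",np.median(f(a)).round(4),"xmin/max",np.percentile(k[:,0],[1,99]).round(4))
    c=a[:3]+.0195*np.array([1,0,a[3]]); print("tcp",t.round(4),"centre",(t+R@a[:3]).round(4),"crown",(t+R@c).round(4))
    return p
if __name__=="__main__": ring(); ring()
E
python3 r.py
```

```text
n 68 ring in tool: d 0.0554 y 0.0015 z 0.0004 slope 0.002 res 0.002 xmin/max [0.0382 0.0757]
tcp [ 0.4364 -0.1411  0.356 ] centre [ 0.4917 -0.1439  0.3555] crown [ 0.5112 -0.1443  0.3554]
n 70 ring in tool: d 0.0559 y 0.0016 z 0.0001 slope -0.013 res 0.0023 xmin/max [0.0381 0.0754]
tcp [ 0.4366 -0.1409  0.3561] centre [ 0.4924 -0.1437  0.356 ] crown [ 0.5119 -0.1441  0.3562]
```

```bash
python3 - <<'E'
from h import *
for i in range(2):
    p=capture("side"); q=pts(p,p["z_map"]>0)
    m=(abs(q[:,1]+.145)<.03)&(q[:,0]>.49)&(q[:,0]<.66)&(q[:,2]>.23)&(q[:,2]<.33); k=q[m]
    for z0 in np.arange(.24,.33,.01):
        a=k[(k[:,2]>=z0)&(k[:,2]<z0+.01)]
        print(z0.round(2),len(a),[(x.round(3),y.round(3)) for x,y in sorted(a[:,:2].tolist() and [(np.float64(b[0]),np.float64(b[1])) for b in a])][:12])
E
```

```text
0.24 37 [(np.float64(0.532), np.float64(-0.143)), (np.float64(0.535), np.float64(-0.143)), (np.float64(0.537), np.float64(-0.147)), (np.float64(0.538), np.float64(-0.142)), (np.float64(0.54), np.float64(-0.146)), (np.float64(0.541), np.float64(-0.14)), (np.float64(0.543), np.float64(-0.146)), (np.float64(0.543), np.float64(-0.143)), (np.float64(0.544), np.float64(-0.14)), (np.float64(0.544), np.float64(-0.137)), (np.float64(0.546), np.float64(-0.146)), (np.float64(0.546), np.float64(-0.141))]
0.25 23 [(np.float64(0.529), np.float64(-0.144)), (np.float64(0.529), np.float64(-0.144)), (np.float64(0.532), np.float64(-0.146)), (np.float64(0.532), np.float64(-0.144)), (np.float64(0.534), np.float64(-0.146)), (np.float64(0.535), np.float64(-0.146)), (np.float64(0.535), np.float64(-0.144)), (np.float64(0.537), np.float64(-0.144)), (np.float64(0.538), np.float64(-0.143)), (np.float64(0.54), np.float64(-0.146)), (np.float64(0.566), np.float64(-0.145)), (np.float64(0.566), np.float64(-0.142))]
0.26 21 [(np.float64(0.526), np.float64(-0.143)), (np.float64(0.526), np.float64(-0.143)), (np.float64
[... 7205 characters left out ...]
.569), np.float64(-0.149)), (np.float64(0.569), np.float64(-0.147)), (np.float64(0.571), np.float64(-0.149)), (np.float64(0.571), np.float64(-0.149)), (np.float64(0.574), np.float64(-0.148))]
0.32 60 [(np.float64(0.566), np.float64(-0.147)), (np.float64(0.566), np.float64(-0.145)), (np.float64(0.567), np.float64(-0.139)), (np.float64(0.569), np.float64(-0.147)), (np.float64(0.569), np.float64(-0.145)), (np.float64(0.569), np.float64(-0.142)), (np.float64(0.569), np.float64(-0.14)), (np.float64(0.57), np.float64(-0.136)), (np.float64(0.571), np.float64(-0.147)), (np.float64(0.571), np.float64(-0.147)), (np.float64(0.572), np.float64(-0.143)), (np.float64(0.572), np.float64(-0.138))]
0.33 0 []
```

drive_tool(rows=[[20,10,1,0,0,0,0],[20,10,0,0,0,0,0],[20,11,0,-10,0,0,0],[20,0,0,-20,0,0,0],[20,0,0,-15,0,0,0]])

```text
time_s: 7.62
tcp_pos: [0.4689, -0.1401, 0.3092]
ee_rot: [[1.0, -0.022, -0.002], [-0.022, -1.0, 0.001], [-0.002, -0.001, -1.0]]
wrist_force: [-1.2, -0.0, -3.0]
gripper_width: 0.471
gripper_force: 30.0
```

drive_tool(rows=[[20,0,0,-5,0,0,0],[20,0,0,0,0,0,0],[20,0,0,0,0,0,0]])

```text
time_s: 7.87
tcp_pos: [0.4684, -0.1406, 0.3066]
ee_rot: [[1.0, -0.022, -0.0], [-0.022, -1.0, -0.001], [-0.0, 0.001, -1.0]]
wrist_force: [-0.4, -0.1, -1.4]
gripper_width: 0.466
gripper_force: 30.0
```

```bash
python3 r.py; sed -i 's/\*\.091/*.075/; s/\*\.0715/*.0555/; s/hx=.*/hx=[.551,-.1425]/' l.py; python3 l.py b2.png
```

```text
n 195 ring in tool: d 0.0795 y 0.0105 z 0.0037 slope -0.037 res 0.014 xmin/max [0.0416 0.1093]
tcp [ 0.4684 -0.1406  0.3066] centre [ 0.5477 -0.1528  0.3029] crown [ 0.5672 -0.1533  0.3036]
n 197 ring in tool: d 0.0782 y 0.0082 z 0.0038 slope -0.037 res 0.015 xmin/max [0.0403 0.1091]
tcp [ 0.4686 -0.1406  0.3073] centre [ 0.5467 -0.1506  0.3035] crown [ 0.5662 -0.151   0.3043]
tcp [ 0.4686 -0.1406  0.3076] x [ 1.    -0.022  0.002] j [  2.4   6.1 -11.5   0.  -72.3  86.4] 7.9667 F [ 0.71263244  1.14178231 -2.39966371]
crown nominal [ 0.5435 -0.1422  0.3077]
```

View pics/b2.png

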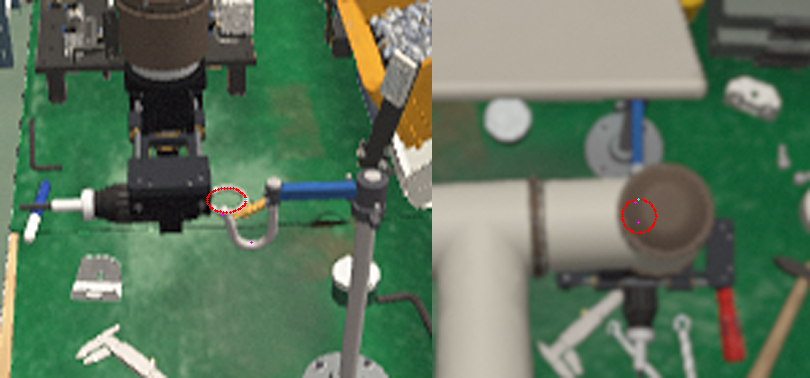

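The overlay matches the ring at (227,200), above the nose (223,212), and the crown is just inside the nose over the gate. I press steadily from here.

drive_tool(rows=[[20,0,0,-4,0,0,0],[20,0,0,-4,0,0,0],[20,0,0,-3,0,0,0],[20,0,0,-3,0,0,0],[20,0,0,-3,0,0,0]])

```text
time_s: 8.48
tcp_pos: [0.4687, -0.1407, 0.2905]
ee_rot: [[1.0, -0.021, 0.004], [-0.021, -1.0, -0.001], [0.004, 0.001, -1.0]]
wrist_force: [0.4, 0.3, 2.9]
gripper_width: 0.468
gripper_force: 30.0
```

drive_tool(rows=[[20,0,0,-3,0,0,0],[20,0,0,-3,0,0,0],[20,0,0,-3,0,0,0]])

```text
time_s: 8.73
tcp_pos: [0.4679, -0.1406, 0.2809]
ee_rot: [[1.0, -0.022, 0.001], [-0.022, -1.0, -0.0], [0.001, 0.0, -1.0]]
wrist_force: [-0.7, -0.2, 3.0]
gripper_width: 0.469
gripper_force: 30.0
```

drive_tool(rows=[[20,0,0,-3,0,0,0],[20,0,0,-3,0,0,0],[20,0,0,-3,0,0,0]])

```text
time_s: 8.98
tcp_pos: [0.4667, -0.1405, 0.2706]
ee_rot: [[1.0, -0.022, -0.003], [-0.022, -1.0, 0.0], [-0.003, -0.0, -1.0]]
wrist_force: [-1.0, -0.3, -4.3]
gripper_width: 0.469
gripper_force: 30.0
```

drive_tool(rows=[[20,0,0,-3,0,0,0],[20,0,0,-3,0,0,0],[20,0,0,-3,0,0,0]])

```text
time_s: 9.23
tcp_pos: [0.4674, -0.1404, 0.2613]
ee_rot: [[1.0, -0.022, -0.002], [-0.022, -1.0, 0.0], [-0.002, -0.0, -1.0]]
wrist_force: [-0.5, 0.2, -3.0]
gripper_width: 0.467
gripper_force: 30.0
```

```bash
python3 l.py b3.png
```

```text
tcp [ 0.4674 -0.1404  0.2613] x [ 1.    -0.022 -0.002] j [  2.4   7.8 -16.2  -0.  -66.1  86.4] 9.2333 F [-0.54941693  0.15320855 -3.02377145]
crown nominal [ 0.5423 -0.142   0.2612]
```

View pics/b3.png

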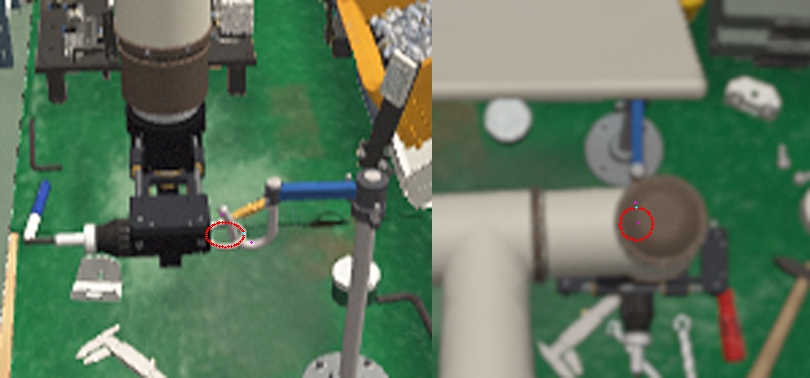

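Wrist force in z rose by about 6 N and dropped back, so the gate opened and snapped shut. The picture shows the gate back at its slope ((235,217) to (265,205)) and the nose through the ring at (226,235). Now I seat the crown and tip the blade down about it.

drive_tool(rows=[[20,1,0,-3,0,0,0],[20,2,0,-3,0,0,0],[20,2,0,-2,0,0,0],[20,1,0,0,0,0,0]])

```text
time_s: 9.67
tcp_pos: [0.4738, -0.1404, 0.2539]
ee_rot: [[1.0, -0.022, -0.001], [-0.022, -1.0, 0.0], [-0.001, -0.0, -1.0]]
wrist_force: [0.7, 0.1, -2.3]
gripper_width: 0.467
gripper_force: 30.0
```

drive_tool(rows=[[20,0.5,0,-9,0,-0.12,0],[20,1.6,0,-8.8,0,-0.12,0],[20,0,0,0,0,0,0]])

```text
time_s: 9.92
tcp_pos: [0.4714, -0.1404, 0.234]
ee_rot: [[0.971, -0.022, 0.236], [-0.023, -1.0, 0.001], [0.236, -0.006, -0.972]]
wrist_force: [-0.9, 0.4, -2.8]
gripper_width: 0.47
gripper_force: 30.0
```

drive_tool(rows=[[20,2.6,0,-8.6,0,-0.12,0],[20,3.7,0,-8.2,0,-0.12,0],[20,0,0,0,0,0,0]])

```text
time_s: 10.17
tcp_pos: [0.4779, -0.1407, 0.2172]
ee_rot: [[0.892, -0.02, 0.451], [-0.022, -1.0, -0.0], [0.451, -0.01, -0.893]]
wrist_force: [-0.9, -0.6, -2.9]
gripper_width: 0.464
gripper_force: 30.0
```

```bash
python3 -c "
from h import *
s=sense(); print(s['joints'].round(1),s['tcp_pos'].round(4),(s['tcp_pos']+s['ee_rot'][:,0]*.075).round(4),s['wrist_force'].round(1),s['moment'].round(2))"
```

```text
[  3.1   0.2 -37.7   3.3 -25.4  82.9] [ 0.4779 -0.1407  0.2172] [ 0.5449 -0.1424  0.251 ] [-0.9 -0.6 -2.9] [-0.1   1.33 -0.02]
```

drive_tool(rows=[[20,3,0,0,0,0,0],[20,4.6,0,-7.7,0,-0.1,0],[20,0,0,0,0,0,0]])

```text
time_s: 10.42
tcp_pos: [0.4874, -0.141, 0.21]
ee_rot: [[0.846, -0.02, 0.533], [-0.023, -1.0, -0.001], [0.533, -0.011, -0.846]]
wrist_force: [-3.4, 0.0, -4.4]
gripper_width: 0.471
gripper_force: 30.0
```

drive_tool(rows=[[20,2.2,0,-3,0,0,0],[20,2.2,0,-3,0,0,0],[20,0,0,0,0,0,0]])

```text
time_s: 10.67
tcp_pos: [0.4966, -0.1408, 0.2083]
ee_rot: [[0.841, -0.019, 0.541], [-0.022, -1.0, -0.001], [0.541, -0.011, -0.841]]
wrist_force: [0.3, -1.9, -0.9]
gripper_width: 0.469
gripper_force: 30.0
```

```bash
python3 -c "
from h import *
s=sense(); print(s['joints'].round(1),s['tcp_pos'].round(4),(s['tcp_pos']+s['ee_rot'][:,0]*.075).round(4),s['wrist_force'].round(1),s['moment'].round(2))
p=capture('side'); save(p,'c1.png',(160,110,320,250),4)"
```

```text
[  3.1   1.3 -42.1   7.1 -14.   79.2] [ 0.4966 -0.1408  0.2083] [ 0.5597 -0.1424  0.2488] [ 0.3 -1.9 -0.9] [-0.1   1.1  -0.09]
```

View pics/c1.png

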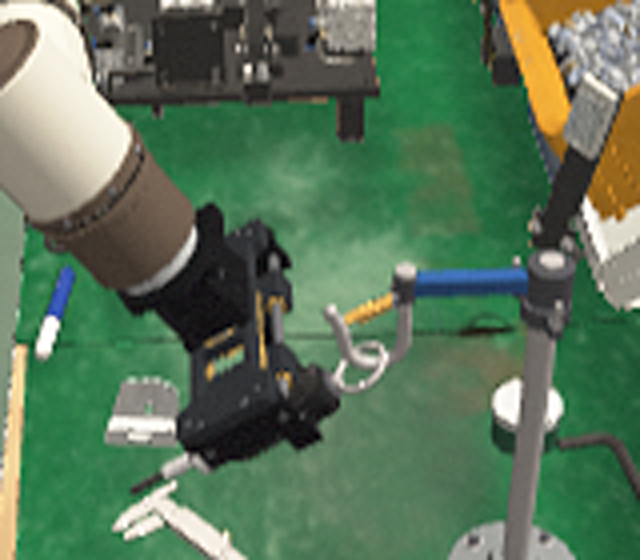

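The picture shows the ring threaded on the hook's bend at (360,365), with the gate shut at (370,308) and the blade tilted down at (150,480). I lower further so the driver turns in the pads about the hook.

drive_tool(rows=[[20,1,0,-4,0,0,0],[20,1,0,-4,0,0,0],[20,0,0,0,0,0,0]])

```text
time_s: 10.97
tcp_pos: [0.4984, -0.1404, 0.2006]
ee_rot: [[0.838, -0.017, 0.545], [-0.021, -1.0, -0.0], [0.545, -0.011, -0.839]]
wrist_force: [-0.2, 0.7, 5.0]
gripper_width: 0.468
gripper_force: 30.0
```

```bash
python3 -c "
from h import *
s=sense(); print(s['joints'].round(1),s['tcp_pos'].round(4),np.arcsin(s['ee_rot'][2,0]),s['wrist_force'].round(1),s['moment'].round(2))"
```

```text
[  3.    2.1 -43.1   8.  -12.   78.4] [ 0.4984 -0.1404  0.2006] 0.5759547409695387 [-0.2  0.7  5. ] [ 0.21 -0.1   0.25]
```

drive_tool(rows=[[20,2,0,-3,0,0.03,0],[20,2.5,0,-3,0,0.03,0],[20,0,0,0,0,0,0]])

```text
time_s: 11.22
tcp_pos: [0.5024, -0.1405, 0.1939]
ee_rot: [[0.871, -0.019, 0.49], [-0.021, -1.0, -0.0], [0.49, -0.01, -0.872]]
wrist_force: [1.9, 0.0, 1.6]
gripper_width: 0.471
gripper_force: 30.0
```

drive_tool(rows=[[20,2.5,0,-3,0,0.03,0],[20,2.5,0,-2.5,0,0.03,0],[20,0,0,0,0,0,0]])

```text
time_s: 11.47
tcp_pos: [0.5069, -0.1406, 0.188]
ee_rot: [[0.899, -0.02, 0.437], [-0.021, -1.0, -0.001], [0.437, -0.009, -0.899]]
wrist_force: [1.7, 0.5, 1.4]
gripper_width: 0.47
gripper_force: 30.0
```

```bash
python3 -c "
from h import *
s=sense(); print(s['joints'].round(1),s['tcp_pos'].round(4),np.arcsin(s['ee_rot'][2,0]),s['wrist_force'].round(1),s['moment'].round(2))
p=capture('side'); save(p,'c2.png',(160,110,320,250),4)"
```

```text
[  2.9   5.6 -36.7   3.5 -21.9  82.9] [ 0.5069 -0.1406  0.188 ] 0.45217366742595927 [1.7 0.5 1.4] [0.05 0.03 0.09]
```

View pics/c2.png

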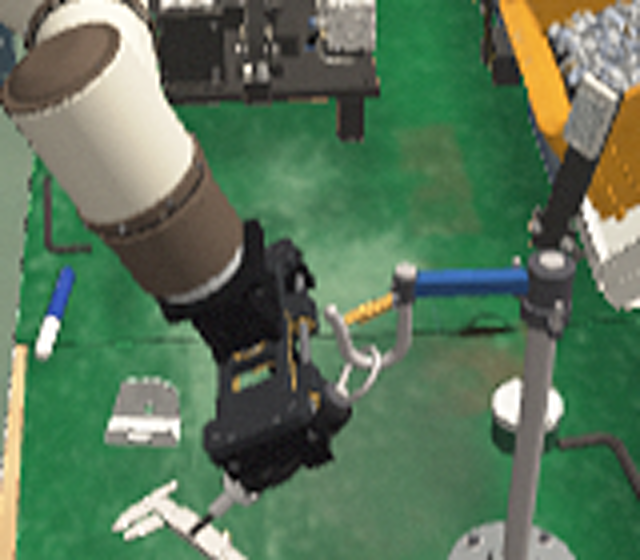

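The picture shows the driver now hanging steeply (ring at (365,370), blade at (205,525)), still threaded, with the gate shut. I lower it a little more and then release.

drive_tool(rows=[[20,2,0,-1.5,0,-0.02,0],[20,2.5,0,-1.5,0,-0.02,0],[20,2,0,-1,0,-0.01,0],[20,0,0,0,0,0,0]])

```text
time_s: 11.85
tcp_pos: [0.5118, -0.1407, 0.1838]
ee_rot: [[0.876, -0.019, 0.483], [-0.021, -1.0, -0.001], [0.482, -0.01, -0.876]]
wrist_force: [-1.3, 1.1, 6.2]
gripper_width: 0.47
gripper_force: 30.0
```

drive_tool(rows=[[50,0,0,0,0,0,0],[54,0,0,0,0,0,0],[100,0,0,0,0,0,0],[100,-5,0,2,0,0,0],[100,-20,0,10,0,0,0]])

```text
time_s: 12.27
tcp_pos: [0.4871, -0.1406, 0.1935]
ee_rot: [[0.879, -0.019, 0.476], [-0.021, -1.0, -0.001], [0.476, -0.01, -0.879]]
wrist_force: [0.7, -0.6, 0.9]
gripper_width: 0.689
gripper_force: 0.0
```

drive_tool(rows=[[100,-25,0,10,0,0,0],[100,-25,0,10,0,0,0],[100,-25,0,10,0,0.1,0],[100,-25,0,10,0,0.1,0],[100,0,0,0,0,0.1,0]])

```text
time_s: 12.68
tcp_pos: [0.3827, -0.1407, 0.2377]
ee_rot: [[0.98, -0.022, 0.198], [-0.022, -1.0, 0.0], [0.198, -0.005, -0.98]]
wrist_force: [1.4, 0.2, -0.5]
gripper_width: 0.983
gripper_force: 0.0
```

```bash
python3 -c "
from h import *
s=sense(); print(s['joints'].round(1),s['tcp_pos'].round(4),np.arcsin(s['ee_rot'][2,0]),s['wrist_force'].round(1),s['time_s'])
p=capture('side'); save(p,'c3.png',(160,110,320,270),3.7)"
```

```text
[  3.4  -5.3 -34.5   0.9 -49.4  84.8] [ 0.3827 -0.1407  0.2377] 0.19972162625928505 [ 1.4  0.2 -0.5] 12.6833
```

View pics/c3.png

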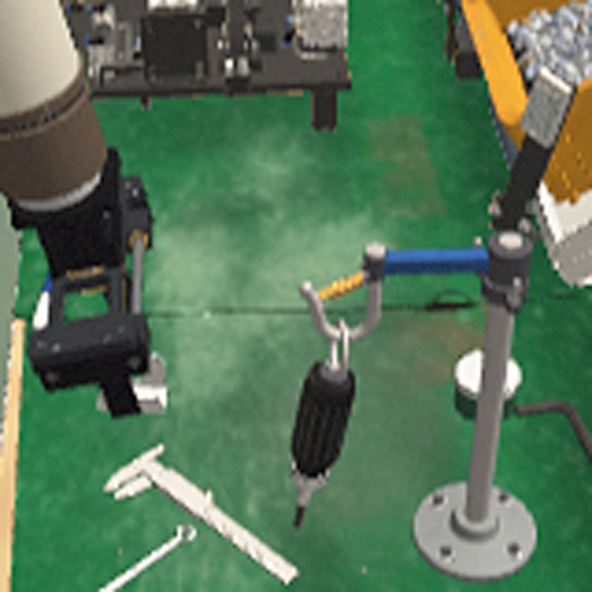

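The driver hangs free from the hook with its ring at (340,345), gate shut at (340,288). I'll check the space above the bar numerically, and meanwhile raise, close and level the gripper.

drive_tool(rows=[[0,0,10,33,0,0.1,0],[0,0,10,33,0,0.1,0],[0,0,10,33,0,0,0],[0,0,10,33,0,0,0],[0,0,10,33,0,0,0]])

```text
time_s: 13.15
tcp_pos: [0.3869, -0.0914, 0.3966]
ee_rot: [[1.0, -0.023, 0.011], [-0.023, -1.0, -0.0], [0.011, 0.0, -1.0]]
wrist_force: [0.9, -0.2, 0.5]
gripper_width: 0.713
gripper_force: 0.0
```

drive_tool(rows=[[0,0,10,0,0,0,0],[0,0,10,0,0,0,0],[0,0,0,0,0,0,0]])

```text
time_s: 13.4
tcp_pos: [0.3869, -0.0708, 0.3957]
ee_rot: [[1.0, -0.021, 0.013], [-0.021, -1.0, 0.0], [0.013, -0.001, -1.0]]
wrist_force: [0.4, 0.1, -1.2]
gripper_width: 0.479
gripper_force: 0.0
```

```bash
cat > q.py <<'E'
from h import *
s=sense(); print(s['joints'].round(1),s['tcp_pos'].round(4),"x",s['ee_rot'][:,0].round(3),s['wrist_force'].round(1),s['time_s'],s['gripper_width'])
p=capture("side"); hsv=cv2.cvtColor(p["frame"],cv2.COLOR_RGB2HSV); c=np.array([.669,-.1445])
q=pts(p,(hsv[...,0]>100)&(hsv[...,0]<125)&(hsv[...,1]>120)&(p["z_map"]>0)); d=q[:,:2]-c; r=np.hypot(*d.T)
m=(abs(q[:,2]-.313)<.012)&(r>.02)&(r<.11); d=d[m]; print("bar n",m.sum(),"q",np.median(np.arctan2(-d[:,1],-d[:,0])[np.hypot(*d.T)>.05]).round(3),"mean",(d.mean(0)+c).round(3))
q=pts(p,p["z_map"]>0); v=hsv[...,2][p["z_map"]>0]
d=np.hypot(*(q[:,:2]-c).T); k=q[(d>.07)&(d<.17)&(q[:,2]>.02)&(q[:,2]<.245)&(q[:,1]<-.08)&(v<90)]
print("dark grip pts",len(k),np.median(k,0).round(3) if len(k) else "",np.percentile(k,[2,98],axis=0).round(3).tolist() if len(k) else "")
E
python3 q.py; python3 - <<'E'
from h import *
for n in("top","side"):
    p=capture(n); q=pts(p,p["z_map"]>0)
    m=(q[:,2]>.36)&(q[:,0]>.52)&(q[:,0]<.95)&(q[:,1]<.12)&(q[:,1]>-.45); k=q[m]; print(n,len(k))
    for x0 in np.arange(.5,.95,.05):
        a=k[(k[:,0]>=x0)&(k[:,0]<x0+.05)]
        if len(a): print(x0.round(2),len(a),"y",a[:,1].min().round(2),a[:,1].max().round(2),"z",a[:,2].min().round(2),a[:,2].max().round(2))
E
```

```text
[ 13.7  -6.6 -11.9   0.2 -84.   75.1] [ 0.3869 -0.0708  0.3957] x [ 1.    -0.021  0.013] [ 0.4  0.1 -1.2] 13.4 0.4792513417266644
bar n 139 q 0.013 mean [ 0.613 -0.145]
dark grip pts 351 [ 0.548 -0.157  0.165] [[0.53, -0.163, 0.046], [0.568, -0.139, 0.204]]
top 1464
0.6 787 y 0.1 0.12 z 0.97 1.11
0.65 436 y 0.1 0.1 z 0.92 1.1
0.8 12 y 0.11 0.11 z 0.61 0.64
0.85 116 y 0.11 0.12 z 0.59 0.64
0.9 113 y 0.11 0.12 z 0.59 0.64
side 2583
0.6 240 y 0.1 0.12 z 0.59 0.71
0.65 655 y 0.1 0.12 z 0.58 0.71
0.7 307 y 0.04 0.11 z 0.36 0.63
0.75 292 y 0.1 0.11 z 0.59 0.63
0.8 297 y 0.1 0.11 z 0.59 0.64
0.85 326 y 0.09 0.11 z 0.36 0.64
0.9 466 y 0.09 0.11 z 0.36 0.64
```

drive_tool(rows=[[0,37,0,2,0,0,0],[0,37,0,2,0,0,0],[0,37,-3,0,0,0,0],[0,37,-3,0,0,0,0],[0,37,-3,0,0,0,0]])

```text
time_s: 13.97
tcp_pos: [0.5737, -0.0819, 0.3991]
ee_rot: [[1.0, -0.023, 0.011], [-0.023, -1.0, -0.001], [0.011, 0.001, -1.0]]
wrist_force: [0.2, 0.5, 0.8]
gripper_width: 0.021
gripper_force: 0.0
```

drive_tool(rows=[[0,37,-3,0,0,0,0],[0,0,0,-20,0,0,0],[0,0,0,-20,0,0,0],[0,0,0,-20,0,0,0],[0,0,0,-20,0,0,0]])

```text
time_s: 14.38
tcp_pos: [0.6092, -0.0848, 0.3177]
ee_rot: [[1.0, -0.023, 0.01], [-0.023, -1.0, -0.001], [0.01, 0.001, -1.0]]
wrist_force: [-0.2, 0.3, -0.1]
gripper_width: 0.007
gripper_force: 0.0
```

drive_tool(rows=[[0,0,0,0,0,0,0],[0,0,0,0,0,0,0]])

```text
time_s: 14.55
tcp_pos: [0.6087, -0.0847, 0.3187]
ee_rot: [[1.0, -0.023, 0.009], [-0.023, -1.0, -0.001], [0.009, 0.001, -1.0]]
wrist_force: [-0.7, 0.1, 0.2]
gripper_width: 0.0
gripper_force: 0.0
```

drive_tool(rows=[[0,0,-10,-3,0,0,0],[0,0,-10,0,0,0,0],[0,0,-8,0,0,0,0],[0,0,-6,0,0,0,0],[0,0,-4,0,0,0,0]])

```text
time_s: 14.97
tcp_pos: [0.6092, -0.1232, 0.3179]
ee_rot: [[1.0, -0.023, 0.014], [-0.023, -1.0, -0.001], [0.014, 0.0, -1.0]]
wrist_force: [0.7, -0.1, 0.4]
gripper_width: 0.009
gripper_force: 0.0
```

drive_tool(rows=[[0,-0.7,-3.1,0,0,0,0.05],[0,-0.7,-3.1,0,0,0,0.05],[0,-0.7,-3.1,0,0,0,0.05],[0,-0.7,-3.1,0,0,0,0.05],[0,-0.7,-3.1,0,0,0,0.05]])

```text
time_s: 15.38
tcp_pos: [0.606, -0.1373, 0.3176]
ee_rot: [[0.973, 0.229, 0.014], [0.229, -0.974, 0.003], [0.014, -0.0, -1.0]]
wrist_force: [0.9, 0.7, -0.8]
gripper_width: 0.004
gripper_force: 0.8
```

```bash
python3 q.py
```

```text
[  2.1  19.1   6.9  -0.2 -77.  101.2] [ 0.606  -0.1373  0.3176] x [0.973 0.229 0.014] [ 0.9  0.7 -0.8] 15.3833 0.003881891330472569
bar n 57 q 0.206 mean [ 0.601 -0.158]
dark grip pts 401 [ 0.549 -0.186  0.165] [[0.531, -0.194, 0.044], [0.57, -0.165, 0.206]]
```

The bar is following (q about 0.21), so I keep pushing.

drive_tool(rows=[[0,0.1,-3.2,0,0,0,0.05],[0,0.1,-3.2,0,0,0,0.05],[0,0.1,-3.2,0,0,0,0.05],[0,0.1,-3.2,0,0,0,0.05],[0,0.1,-3.2,0,0,0,0.05]])

```text
time_s: 15.85
tcp_pos: [0.6061, -0.1531, 0.3176]
ee_rot: [[0.887, 0.461, 0.011], [0.461, -0.887, 0.006], [0.013, -0.0, -1.0]]
wrist_force: [-0.1, 2.6, -0.5]
gripper_width: 0.004
gripper_force: 0.9
```

drive_tool(rows=[[0,0.9,-3,0,0,0,0.05],[0,0.9,-3,0,0,0,0.05],[0,0.9,-3,0,0,0,0.05],[0,0.9,-3,0,0,0,0.05],[0,0.9,-3.1,0,0,0,0.05]])

```text
time_s: 16.27
tcp_pos: [0.6102, -0.1684, 0.3175]
ee_rot: [[0.746, 0.666, 0.009], [0.666, -0.746, 0.009], [0.012, -0.001, -1.0]]
wrist_force: [-1.4, 1.5, 1.0]
gripper_width: 0.006
gripper_force: 1.2
```

drive_tool(rows=[[0,1.6,-2.8,0,0,0,0.05],[0,1.6,-2.8,0,0,0,0.05],[0,1.6,-2.8,0,0,0,0.05],[0,1.6,-2.7,0,0,0,0.05],[0,1.6,-2.7,0,0,0,0.05]])

```text
time_s: 16.68
tcp_pos: [0.6179, -0.1827, 0.3175]
ee_rot: [[0.558, 0.83, 0.005], [0.83, -0.558, 0.01], [0.011, -0.001, -1.0]]
wrist_force: [-2.5, 1.0, 1.2]
gripper_width: 0.003
gripper_force: 0.9
```

```bash
python3 q.py
```

```text
[ -2.4  21.8  11.   -0.6 -79.  148.6] [ 0.6179 -0.1827  0.3175] x [0.558 0.83  0.011] [-2.5  1.   1.2] 16.6833 0.0026221777803386243
bar n 103 q 0.934 mean [ 0.636 -0.188]
dark grip pts 443 [ 0.592 -0.264  0.167] [[0.575, -0.273, 0.048], [0.613, -0.241, 0.206]]
```

drive_tool(rows=[[0,2.2,-2.2,0,0,0,0.05],[0,2.2,-2.2,0,0,0,0.05],[0,2.2,-2.2,0,0,0,0.05],[0,2.2,-2.2,0,0,0,0.03],[0,2.2,-2.2,0,0,0,0.02]])

```text
time_s: 17.15
tcp_pos: [0.6289, -0.1935, 0.3173]
ee_rot: [[0.383, 0.924, 0.003], [0.924, -0.383, 0.011], [0.012, -0.001, -1.0]]
wrist_force: [-1.6, 0.4, 0.1]
gripper_width: 0.004
gripper_force: 1.1
```

drive_tool(rows=[[0,1.5,-0.6,0,0,0,0],[0,1,-0.4,0,0,0,0]])

```text
time_s: 17.32
tcp_pos: [0.6321, -0.1945, 0.3172]
ee_rot: [[0.384, 0.923, 0.005], [0.923, -0.384, 0.011], [0.012, 0.0, -1.0]]
wrist_force: [-1.5, -0.1, 0.6]
gripper_width: 0.005
gripper_force: 0.7
```

```bash
python3 q.py
```

```text
[ -3.4  23.6  13.8  -0.7 -80.  160.9] [ 0.6321 -0.1945  0.3172] x [0.384 0.923 0.012] [-1.5 -0.1  0.6] 17.3167 0.005331376098866208
bar n 65 q 1.195 mean [ 0.648 -0.198]
dark grip pts 447 [ 0.627 -0.282  0.168] [[0.609, -0.293, 0.049], [0.647, -0.258, 0.207]]
```

Not at the stop yet (force about 2 N), so I go on in small steps until the force rises.

drive_tool(rows=[[0,1.5,-0.5,0,0,0,0],[0,1,-0.3,0,0,0,0]])

```text
time_s: 17.53
tcp_pos: [0.6345, -0.1951, 0.3172]
ee_rot: [[0.383, 0.924, 0.004], [0.924, -0.383, 0.011], [0.012, -0.0, -1.0]]
wrist_force: [-2.5, -0.3, 0.8]
gripper_width: 0.002
gripper_force: 1.1
```

drive_tool(rows=[[0,1,-0.3,0,0,0,0],[0,1,-0.3,0,0,0,0]])

```text
time_s: 17.7
tcp_pos: [0.636, -0.1959, 0.3171]
ee_rot: [[0.383, 0.924, 0.003], [0.924, -0.383, 0.011], [0.011, -0.001, -1.0]]
wrist_force: [-4.6, -0.8, 0.1]
gripper_width: 0.005
gripper_force: 1.7
```

```bash
python3 q.py
```

```text
[ -3.5  24.1  14.5  -0.6 -80.3 161.1] [ 0.636  -0.1959  0.3171] x [0.383 0.924 0.011] [-4.6 -0.8  0.1] 17.7 0.00526776423879356
bar n 56 q 1.239 mean [ 0.65  -0.201]
dark grip pts 365 [ 0.61  -0.259  0.17 ] [[0.593, -0.268, 0.046], [0.637, -0.23, 0.206]]
```

drive_tool(rows=[[0,1,-0.3,0,0,0,0],[0,0.5,-0.2,0,0,0,0]])

```text
time_s: 17.92
tcp_pos: [0.637, -0.1961, 0.3171]
ee_rot: [[0.383, 0.924, 0.002], [0.924, -0.383, 0.012], [0.011, -0.003, -1.0]]
wrist_force: [-6.4, 0.0, 1.7]
gripper_width: 0.009
gripper_force: 3.4
```

drive_tool(rows=[[0,1,-0.3,0,0,0,0],[0,0,0,0,0,0,0]])

```text
time_s: 18.08
tcp_pos: [0.637, -0.1961, 0.3171]
ee_rot: [[0.383, 0.924, -0.001], [0.924, -0.383, 0.012], [0.011, -0.006, -1.0]]
wrist_force: [-8.8, 1.5, 2.6]
gripper_width: 0.004
gripper_force: 4.3
```

```bash
python3 q.py
```

```text
[ -3.6  24.3  14.9  -0.7 -80.7 161.2] [ 0.637  -0.1961  0.3171] x [0.383 0.924 0.011] [-8.8  1.5  2.6] 18.0833 0.0035194434735843906
bar n 53 q 1.268 mean [ 0.651 -0.201]
dark grip pts 446 [ 0.633 -0.283  0.166] [[0.615, -0.292, 0.042], [0.652, -0.26, 0.206]]
```

The TCP has stalled while the force rises to about 9 N, so the arm is at its stop (q about 1.25). I hold while the swing dies, then back off.

drive_tool(rows=[[0,0,0,0,0,0,0],[0,0,0,0,0,0,0],[0,0,0,0,0,0,0],[0,0,0,0,0,0,0],[0,0,0,0,0,0,0]])

```text
time_s: 18.55
tcp_pos: [0.637, -0.1961, 0.3171]
ee_rot: [[0.383, 0.924, -0.001], [0.924, -0.383, 0.012], [0.011, -0.005, -1.0]]
wrist_force: [-8.2, 0.6, 1.8]
gripper_width: 0.007
gripper_force: 4.2
```

drive_tool(rows=[[0,0,0,0,0,0,0],[0,0,0,0,0,0,0],[0,0,0,0,0,0,0],[0,0,0,0,0,0,0],[0,0,0,0,0,0,0]])

```text
time_s: 18.97
tcp_pos: [0.637, -0.1961, 0.3171]
ee_rot: [[0.383, 0.924, -0.001], [0.924, -0.383, 0.012], [0.011, -0.005, -1.0]]
wrist_force: [-8.7, 0.9, 2.5]
gripper_width: 0.004
gripper_force: 4.2
```

drive_tool(rows=[[0,-2,0.7,0,0,0,0],[0,-4,1.3,0,0,0,0],[0,-8,3,0,0,0,0],[0,-15,5,0,0,0,0],[0,-15,5,0,0,0,0]])

```text
time_s: 19.38
tcp_pos: [0.5952, -0.1808, 0.3168]
ee_rot: [[0.383, 0.924, 0.006], [0.924, -0.383, 0.012], [0.013, 0.001, -1.0]]
wrist_force: [-0.8, 0.5, 0.2]
gripper_width: 0.006
gripper_force: 0.0
```

drive_tool(rows=[[0,0,5,25,0,0,0],[0,0,5,30,0,0,0],[0,-20,5,30,0,0,0],[0,-30,5,0,0,0,0],[0,-30,5,0,0,0,0]])

```text
time_s: 19.8
tcp_pos: [0.5155, -0.1558, 0.4039]
ee_rot: [[0.382, 0.924, 0.011], [0.924, -0.382, 0.011], [0.015, 0.006, -1.0]]
wrist_force: [0.1, 0.9, 0.1]
gripper_width: 0.005
gripper_force: 0.0
```

drive_tool(rows=[[0,-30,10,0,0,0,0],[0,-30,10,0,0,0,0],[0,-20,10,0,0,0,0],[0,0,0,0,0,0,0],[0,0,0,0,0,0,0]])

```text
time_s: 20.22
tcp_pos: [0.4346, -0.1259, 0.4034]
ee_rot: [[0.382, 0.924, 0.009], [0.924, -0.382, 0.012], [0.014, 0.004, -1.0]]
wrist_force: [0.7, -0.0, 0.7]
gripper_width: 0.004
gripper_force: 0.0
```

```bash
python3 q.py; python3 - <<'E'
from h import *
p=capture("side")
for l in("caliper","grease_tin","steel_bracket","oil_bottle","torque_driver"):
    for r in masks_of(l,p)[:1]:
        q=pts(p,r["region"]); print(l,round(r["p"],2),np.round(r["xy"]),np.median(q,0).round(3))
# gate: brass pixels near hook
h=cv2.cvtColor(p["frame"],cv2.COLOR_RGB2HSV); m=(h[...,0]>12)&(h[...,0]<28)&(h[...,1]>110)
q=pts(p,m&(p["z_map"]>0)); d=q[:,:2]-[.669,-.1445]; r=np.hypot(*d.T); k=(r>.08)&(r<.17)&(q[:,2]>.2)&(q[:,2]<.33)
print("gate r,z",np.c_[r,q[:,2]][k][np.argsort(r[k])].round(3)[::3].tolist())
E
```

```text
[ 4.100e+00  1.000e-01 -4.400e+00 -6.000e-01 -8.490e+01  1.535e+02] [ 0.4346 -0.1259  0.4034] x [0.382 0.924 0.014] [ 0.7 -0.   0.7] 20.2167 0.0038976921434802085
bar n 70 q 1.272 mean [ 0.654 -0.194]
dark grip pts 379 [ 0.621 -0.269  0.168] [[0.607, -0.275, 0.045], [0.644, -0.249, 0.204]]
caliper 0.93 [211. 246.] [ 0.423 -0.087  0.008]
grease_tin 0.66 [295. 212.] [0.73  0.009 0.039]
steel_bracket 0.5 [198. 215.] [0.373 0.067 0.013]
oil_bottle 0.81 [201. 346.] [ 0.394 -0.474  0.071]
torque_driver 0.96 [281. 246.] [ 0.619 -0.261  0.169]
gate r,z [[0.103, 0.303], [0.105, 0.303], [0.108, 0.304], [0.11, 0.3], [0.111, 0.297], [0.113, 0.299], [0.115, 0.297], [0.116, 0.298], [0.117, 0.295], [0.119, 0.293], [0.121, 0.293], [0.123, 0.294], [0.125, 0.292], [0.126, 0.29], [0.127, 0.289], [0.131, 0.29], [0.132, 0.293], [0.133, 0.287], [0.135, 0.284]]
```

The gate is shut, the arm is at its stop and the bystanders are unmoved. I let the swing settle and hand in.

drive_tool(rows=[[0,0,0,0,0,0,0],[0,0,0,0,0,0,0],[0,0,0,0,0,0,0],[0,0,0,0,0,0,0],[0,0,0,0,0,0,0]])

```text
time_s: 20.98
tcp_pos: [0.4352, -0.1265, 0.4022]
ee_rot: [[0.383, 0.924, 0.005], [0.924, -0.383, 0.011], [0.012, 0.0, -1.0]]
wrist_force: [-0.6, 0.5, 1.0]
gripper_width: 0.003
gripper_force: 0.0
```

drive_tool(rows=[[0,0,0,0,0,0,0],[0,0,0,0,0,0,0],[0,0,0,0,0,0,0],[0,0,0,0,0,0,0],[0,0,0,0,0,0,0]])

```text
time_s: 21.4
tcp_pos: [0.4351, -0.1264, 0.4022]
ee_rot: [[0.383, 0.924, 0.005], [0.924, -0.383, 0.011], [0.012, 0.0, -1.0]]
wrist_force: [-0.3, 0.2, 0.3]
gripper_width: 0.004
gripper_force: 0.0
```

drive_tool(rows=[[0,0,0,0,0,0,0],[0,0,0,0,0,0,0],[0,0,0,0,0,0,0],[0,0,0,0,0,0,0],[0,0,0,0,0,0,0]])

```text
time_s: 21.82
tcp_pos: [0.4352, -0.1264, 0.4022]
ee_rot: [[0.383, 0.924, 0.005], [0.924, -0.383, 0.011], [0.012, 0.0, -1.0]]
wrist_force: [-0.0, -0.1, 0.2]
gripper_width: 0.006
gripper_force: 0.0
```

```bash
python3 q.py; python3 -c "
from station import finish_job; print(finish_job())"
```

```text
[  4.    0.3  -4.3  -0.6 -85.  153.5] [ 0.4352 -0.1264  0.4022] x [0.383 0.924 0.012] [-0.  -0.1  0.2] 21.8167 0.006170051637226249
bar n 74 q 1.267 mean [ 0.654 -0.193]
dark grip pts 383 [ 0.622 -0.269  0.167] [[0.606, -0.275, 0.046], [0.644, -0.25, 0.204]]
the job is handed in; nothing more can be done
None
```

The torque driver hangs from the hook with the gate shut behind its ring, the blue arm is at its right-hand stop, the other things measured unmoved, and the job was handed in at about 22 s.

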